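Load the blood tubes into the analyser rack in order

TASK

Load the analyser: move the four blood tubes from the collecting rack (steel tray with white blocks) into the grey analyser rack, keeping their order: the tube nearest the loop handle goes into the well nearest the finger grip, the next tube into the next well, and so on without a gap, so that the fifth well stays empty. Carry the tubes upright and lower each one right to the bottom of its well before letting go; do not drop them.

Things in the scene. Friction and masses are not known exactly. Their poses are not given: they have to be found in the camera images.
- tube_a: Closed blood tube, upright, 106 mm tall, 13 mm diameter, about 16 g; ribbed lilac stopper 17 mm diameter over its top 20 mm (86 to 106 mm above the foot): grip it there, fingers either side of the row. All four look alike; only their places tell them apart. Origin: centre of the foot; z along the tube, up. Starts in block_a, which may be at any place of the row.
- tube_b: Closed blood tube, upright, 106 mm tall, 13 mm diameter, about 16 g; ribbed lilac stopper 17 mm diameter over its top 20 mm (86 to 106 mm above the foot): grip it there, fingers either side of the row. All four look alike; only their places tell them apart. Origin: centre of the foot; z along the tube, up. Starts in block_b, which may be at any place of the row.
- tube_c: Closed blood tube, upright, 106 mm tall, 13 mm diameter, about 16 g; ribbed lilac stopper 17 mm diameter over its top 20 mm (86 to 106 mm above the foot): grip it there, fingers either side of the row. All four look alike; only their places tell them apart. Origin: centre of the foot; z along the tube, up. Starts in block_c, which may be at any place of the row.
- tube_d: Closed blood tube, upright, 106 mm tall, 13 mm diameter, about 16 g; ribbed lilac stopper 17 mm diameter over its top 20 mm (86 to 106 mm above the foot): grip it there, fingers either side of the row. All four look alike; only their places tell them apart. Origin: centre of the foot; z along the tube, up. Starts in block_d, which may be at any place of the row.
- block_a: White square single-tube block, 34 x 34 x 56 mm high, fixed in the collecting rack's tray; holds tube_a at the start; it stays in the tray. Origin: centre of its underside, 4 mm above the bench; the tube's foot rests 5 mm above it. Well: 29 mm square mouth narrowing over 16 mm to a 16.5 mm bore.
- block_b: White square single-tube block, 34 x 34 x 56 mm high, fixed in the collecting rack's tray; holds tube_b at the start; it stays in the tray. Origin: centre of its underside, 4 mm above the bench; the tube's foot rests 5 mm above it. Well: 29 mm square mouth narrowing over 16 mm to a 16.5 mm bore.
- block_c: White square single-tube block, 34 x 34 x 56 mm high, fixed in the collecting rack's tray; holds tube_c at the start; it stays in the tray. Origin: centre of its underside, 4 mm above the bench; the tube's foot rests 5 mm above it. Well: 29 mm square mouth narrowing over 16 mm to a 16.5 mm bore.
- block_d: White square single-tube block, 34 x 34 x 56 mm high, fixed in the collecting rack's tray; holds tube_d at the start; it stays in the tray. Origin: centre of its underside, 4 mm above the bench; the tube's foot rests 5 mm above it. Well: 29 mm square mouth narrowing over 16 mm to a 16.5 mm bore.
- collecting_rack: Rack to be emptied: steel tray 156 x 46 mm, fixed on the bench, with four white blocks in a row and an upright steel wire loop handle (77 mm high) at one end. Origin: centre of the underside, on the bench, midway along the row; x along the row towards the loop handle; z up. Places from the handle end: x = +54 (first), +18, -18, -54 mm. Stopper tops 115 mm above the bench.
- analyser_rack: Rack to be filled: grey moulding 182 x 38 x 56 mm high, fixed, empty, five wells in a row; solid finger grip with a white T top (84 mm high) at one end. Origin: underside, below the middle well; x along the row towards the grip; z up. Wells from the grip: x = +72 (first), +36, 0, -36, -72 mm, y = 0. Mouth 29 mm square, narrowing over 16 mm to a 16.5 mm bore; floor (for the tube's foot) at z = 6 mm.

How it is judged:
At the end, for the whole second after the job is handed in: Every tube is in the analyser-rack well whose rank from the finger grip equals the rank from the loop handle of its starting block: foot within 10 mm of the well centre along and across, less than 7 mm above the well floor, within 0.25 rad of upright, at rest, released (((x of block_a in the frame of collecting_rack between 0.042 and 0.066 m and x of tube_a in the frame of analyser_rack between 0.062 and 0.082 m) or (x of block_a in the frame of collecting_rack between 0.006 and 0.03 m and x of tube_a in the frame of analyser_rack between 0.026 and 0.046 m) or (x of block_a in the frame of collecting_rack between -0.03 and -0.006 m and x of tube_a in the frame of analyser_rack between -0.01 and 0.01 m) or (x of block_a in the frame of collecting_rack between -0.066 and -0.042 m and x of tube_a in the frame of analyser_rack between -0.046 and -0.026 m)) and y of tube_a in the frame of analyser_rack between -0.01 and 0.01 m and z of each of tube_a, tube_b, tube_c, tube_d in the frame of analyser_rack below 0.013 m and angle between each of tube_a, tube_b, tube_c, tube_d's own z axis and vertical below 0.25 rad and linear speed of each of tube_a, tube_b, tube_c, tube_d below 0.03 m/s and ((x of block_b in the frame of collecting_rack between 0.042 and 0.066 m and x of tube_b in the frame of analyser_rack between 0.062 and 0.082 m) or (x of block_b in the frame of collecting_rack between 0.006 and 0.03 m and x of tube_b in the frame of analyser_rack between 0.026 and 0.046 m) or (x of block_b in the frame of collecting_rack between -0.03 and -0.006 m and x of tube_b in the frame of analyser_rack between -0.01 and 0.01 m) or (x of block_b in the frame of collecting_rack between -0.066 and -0.042 m and x of tube_b in the frame of analyser_rack between -0.046 and -0.026 m)) and y of tube_b in the frame of analyser_rack between -0.01 and 0.01 m and ((x of block_c in the frame of collecting_rack between 0.042 and 0.066 m and x of tube_c in the frame of analyser_rack between 0.062 and 0.082 m) or (x of block_c in the frame of collecting_rack between 0.006 and 0.03 m and x of tube_c in the frame of analyser_rack between 0.026 and 0.046 m) or (x of block_c in the frame of collecting_rack between -0.03 and -0.006 m and x of tube_c in the frame of analyser_rack between -0.01 and 0.01 m) or (x of block_c in the frame of collecting_rack between -0.066 and -0.042 m and x of tube_c in the frame of analyser_rack between -0.046 and -0.026 m)) and y of tube_c in the frame of analyser_rack between -0.01 and 0.01 m and ((x of block_d in the frame of collecting_rack between 0.042 and 0.066 m and x of tube_d in the frame of analyser_rack between 0.062 and 0.082 m) or (x of block_d in the frame of collecting_rack between 0.006 and 0.03 m and x of tube_d in the frame of analyser_rack between 0.026 and 0.046 m) or (x of block_d in the frame of collecting_rack between -0.03 and -0.006 m and x of tube_d in the frame of analyser_rack between -0.01 and 0.01 m) or (x of block_d in the frame of collecting_rack between -0.066 and -0.042 m and x of tube_d in the frame of analyser_rack between -0.046 and -0.026 m)) and y of tube_d in the frame of analyser_rack between -0.01 and 0.01 m); the robot touches nothing.
It fails at once if a tube is tipped over (more than about 45 degrees) (angle between any of tube_a, tube_b, tube_c, tube_d's own z axis and vertical above 0.8 rad).
It fails at once if a tube is dropped: it falls freely from more than about 2 cm ((contact force between tube_a and the fingers below 0.2 N and linear speed of tube_a above 0.65 m/s) or (contact force between tube_b and the fingers below 0.2 N and linear speed of tube_b above 0.65 m/s) or (contact force between tube_c and the fingers below 0.2 N and linear speed of tube_c above 0.65 m/s) or (contact force between tube_d and the fingers below 0.2 N and linear speed of tube_d above 0.65 m/s)).
It also fails if it takes over 104 s, if anything falls off the work surface, if the arm or the gripper's body presses on something with over 40 N, if the wrist force passes 120 N, or if a joint passes its speed limit or range.

ROBOT

A 7-joint arm with a two-finger parallel gripper is mounted at the origin on the work surface. World frame = base frame: x ahead of the robot, y to its left, z up, the work surface at z = 0. Lengths are in m, angles in rad, forces in N, time in s.
With the tool pointing down it reaches from about 0.35 to 0.9 m from the base axis. Payload 19.9 kg.
Tool frame: the origin (TCP) lies at the centre of the arm's flange, where the gripper is bolted on; the fingertips stand 199 mm ahead of it and the grasp point (between the pads) lies 180 mm ahead of it (bot.grasp_offset is the distance from the TCP to the grasp point, in m); z points along the fingers, y is the line along which they close (so a half turn about z gives the same grasp; the last joint's range is limited). The gripper opens to 94 mm and grips with 3 to 60 N. Pads are 16 mm wide; open, the fingers measure 119 mm over their backs; the gripper's body (75 mm by 177 mm) begins 78 mm behind the grasp point.
Start: joints at [1.079, 0.417, -0.01, 1.614, 0.005, 1.111, -0.053], TCP at [0.272, -0.563, 0.405] pointing down, gripper open.
Joint ranges: [-2.81, 2.81], [-0.39, 2.02], [-1.27, 1.25], [0.06, 2.57], [-1.19, 4.33], [0.19, 2], [-2.82, 2.82]. Speed limits (rad/s): [1.89, 1.89, 2.39, 2.39, 3.01, 3.01, 3.01].

INTERFACE

Orientations are given as a 3x3 rotation matrix whose columns are the frame's x, y, z axes.
In Python, from rig import bot gives the robot as it stands.
- The arm moves only by the shell command python3 -m jog 'ROWS' [FORCE]. ROWS is JSON, a list that holds one entry, the list of rows, each a list of 7 numbers: the closure, from 0 (fully open) to 1 (shut), then the shift along the tool's x, y, z in cm, then the turn, a rotation vector about the tool's x, y, z in degrees. A call has 1 to 20 rows; each row shifts and turns the commanded pose from where the row before left it, along the tool's axes as they then stand; what a row does not reach is not made up. A row lasts 1/10 s, in which the tool goes at most 50 mm and 8.59 degrees, less where a joint would pass 70% of its speed; a pose out of reach is approached as far as the arm can. A call is refused whole if a number of a shift passes 5 or a number of a turn 8.59, either way. A call with a gripper value outside its range is refused whole. The fingers move at their own pace and stop on an object; FORCE is the grip in N (left out, the last holds). Time passes only in rows, so rows that do not move let the fingers close. It gives the time, the measured TCP pose, the force, the opening and the grip force at its end, in the units of the state.
- bot.get_obs(): the state, without advancing time (a new reading comes with each control period).
- bot.camera(name): name is "scene" or "top"; returns the picture (400x640x3 uint8, red, green, blue); there is no depth.
- bot.calibration(name): a dict with "vertical_fov" (degrees; the focal length in pixels is half the picture's height over the tangent of half this angle, whatever the lens; pixels are square), "cx", "cy" (the principal point, pixels), "k1" (the pictures are not rectified: a ray, as slopes to the right and down, at radius r is drawn at 1 + k1 r^2 times it, then the intrinsics apply), "R" (3x3) and "t" (3): a world point X has camera coordinates R X + t. Camera axes: x right, y down, z forward; pixel columns grow to the right and rows downward; lengths in m; the calibration is good to about 2 mm. A picture is of the moment at which its call begins. calibration takes no time and is no camera call.
- bot.close_job(): hands the job in; it is judged then, once.
The state is a dict: "time": time; "q": joint angles; "joint_velocities": joint speeds; "joint_torque": joint torques, N m; "ee_pos": TCP position; "eef_rot": TCP orientation; "ft_force": force on the tool from outside, world axes, zero at the start; "ft_torque": the same for the moment, N m; "finger_gap": opening from 0.0 (shut) to 1.0 (fully open); "grip_force": force on a finger pad.
Only numpy, scipy, OpenCV 4.12 (cv2) and the standard library are available. Lean on these libraries where they do the work, as an engineer would, in place of code of your own. Each camera call takes 0.05 s, during which the arm holds its last target. There are 200 camera calls.

## Working session

There is one attempt and no reset: what is moved stays moved. The work goes in short steps, Python scripts to look and compute and a shell command to move; the robot and the scene stay as the last step left them, time stands still between calls to the robot, and variables do not carry over. Pictures are saved under pics/ and viewed, at most 14 in all, crops included, and the job is handed in when it is done.

```bash
mkdir -p pics
python3 - <<'E'
from rig import bot
import cv2
for n in("scene","top"):
    cv2.imwrite(f"pics/{n}0.png",bot.camera(n)[:,:,::-1]); print(n,bot.calibration(n))
o=bot.get_obs(); print(o["time"],o["ee_pos"],o["eef_rot"],o["finger_gap"],bot.grasp_offset)
E
```

```text
scene {'vertical_fov': 52.91620090339493, 'cx': 321.2892948211882, 'cy': 205.12454316954626, 'k1': 0.013982108041008077, 'R': array([[-0.59758824,  0.80171355, -0.01198615],
       [ 0.49184536,  0.35472803, -0.79514538],
       [-0.633227  , -0.48106486, -0.60630039]]), 't': array([ 0.33333822, -0.22205699,  1.0794767 ])}
top {'vertical_fov': 42.157330753739124, 'cx': 318.61277905654896, 'cy': 199.59560255102954, 'k1': -0.0551368560924443, 'R': array([[ 0.01083615, -0.9995426 , -0.02823409],
       [-0.99695549, -0.0086191 , -0.07749487],
       [ 0.07721607,  0.02898788, -0.99659289]]), 't': array([-3.10505823e-04,  5.35799776e-01,  1.07080556e+00])}
0.1 [ 0.272257   -0.56244286  0.40409063] [[ 9.00104092e-01  4.35674548e-01 -5.59194598e-04]
 [ 4.35674901e-01 -9.00103545e-01  9.94730115e-04]
 [-6.99544464e-05 -1.13898770e-03 -9.99999349e-01]] 1.0015887592059494 0.1804
```

View pics/scene0.png

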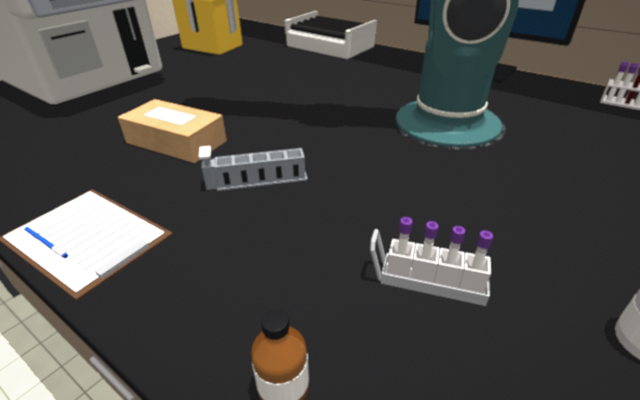

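View pics/top0.png

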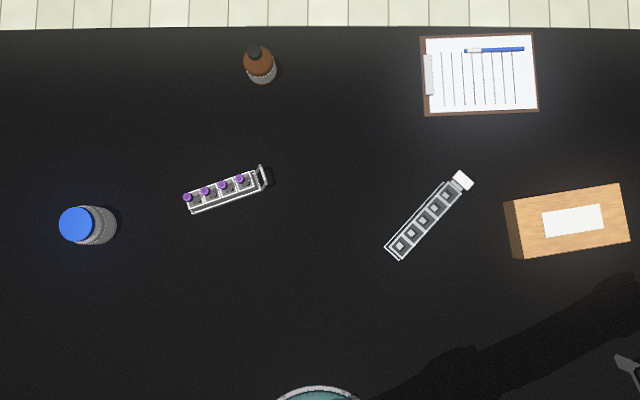

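The scene view shows the collecting rack with its handle at about (377,256) and four lilac stoppers at (405..486, 225..238). The analyser rack is at about (255,170), with its white grip at (205,153). In the top view the stoppers run from (239,179), nearest the handle at (262,176), to (187,197). The wells run from (445,194), nearest the grip at (462,181), to (400,246).

```bash
cat > h.py <<'E'
from rig import bot
import numpy as np, cv2
def K(c):
    f=200/np.tan(np.radians(c["vertical_fov"]/2)); return f
def ray(n,p):
    c=bot.calibration(n); d=(np.array(p,float)-[c["cx"],c["cy"]])/K(c); u=d.copy()
    for _ in range(20): u=d/(1+c["k1"]*(u@u))
    v=c["R"].T@np.r_[u,1]; return -c["R"].T@c["t"], v/np.linalg.norm(v)
def plane(n,p,z):
    o,v=ray(n,p); return o+v*(z-o[2])/v[2]
def proj(n,X):
    c=bot.calibration(n); x=c["R"]@X+c["t"]; u=x[:2]/x[2]
    return u*(1+c["k1"]*(u@u))*K(c)+[c["cx"],c["cy"]]
def tri(p,q):
    o,v=ray("scene",p); a,b=ray("top",q)
    s=np.linalg.lstsq(np.c_[v,-b],a-o,rcond=None)[0]; A=o+v*s[0];B=a+b*s[1]
    return (A+B)/2,np.linalg.norm(A-B)
def blobs(img,lo=(125,90,50),hi=(150,255,255),amin=20):
    m=cv2.inRange(cv2.cvtColor(img,cv2.COLOR_RGB2HSV),lo,hi)
    n,_,s,c=cv2.connectedComponentsWithStats(m)
    return [tuple(c[i]) for i in range(1,n) if s[i,4]>=amin]
E
python3 - <<'E'
from h import *
S=bot.camera("scene");T=bot.camera("top")
bs=[b for b in blobs(S) if b[0]<560]; bt=blobs(T)
bs.sort(); bt.sort(reverse=True); print(bs,bt)
P=[]
for p,q in zip(bs,bt):
    X,e=tri(p,q); print(X.round(4),round(e,4),plane("top",q,.108).round(4)); P.append(X)
c=T[160:270,375:485]; cv2.imwrite("pics/an.png",cv2.resize(c,(550,550),interpolation=cv2.INTER_CUBIC)[:,:,::-1])
c=S[140:195,190:315]; cv2.imwrite("pics/an2.png",cv2.resize(c,None,fx=6,fy=6,interpolation=cv2.INTER_CUBIC)[:,:,::-1])
E
```

```text
[(np.float64(405.46046511627907), np.float64(224.50232558139535)), (np.float64(430.9908256880734), np.float64(228.97706422018348)), (np.float64(457.42290748898677), np.float64(233.62555066079295)), (np.float64(484.7654320987654), np.float64(238.64609053497944))] [(np.float64(239.453125), np.float64(178.34375)), (np.float64(221.90769230769232), np.float64(184.3230769230769)), (np.float64(204.83870967741936), np.float64(190.5483870967742)), (np.float64(186.93243243243242), np.float64(196.67567567567568))]
[0.5686 0.1587 0.1083] 0.0028 [0.5693 0.1574 0.108 ]
[0.5568 0.1926 0.1087] 0.0023 [0.5573 0.1917 0.108 ]
[0.5443 0.2262 0.1085] 0.0026 [0.5448 0.2251 0.108 ]
[0.5323 0.2607 0.1086] 0.0013 [0.5325 0.2602 0.108 ]
```

View pics/an.png

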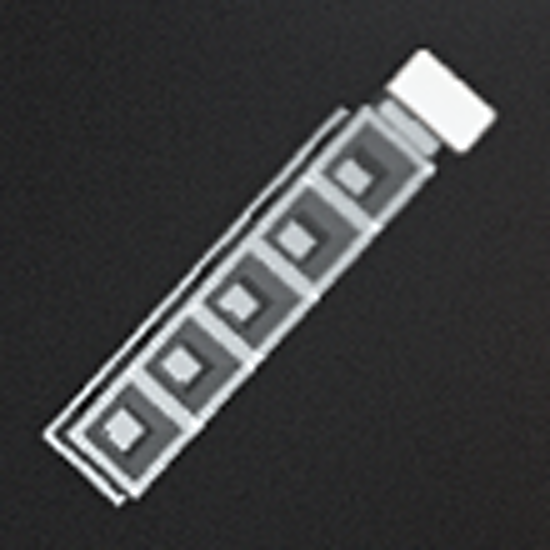

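View pics/an2.png

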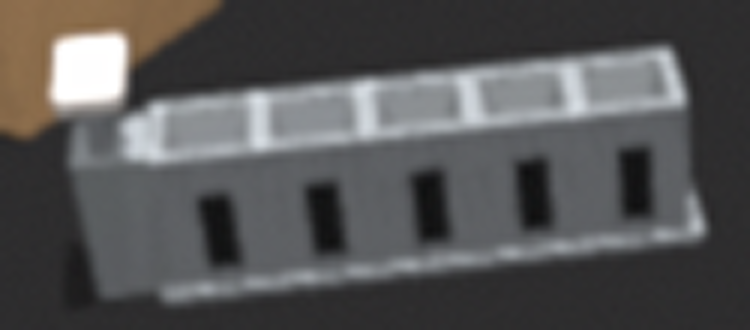

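The top crop gives mouth centres at (370,168), (311,234), (253,298), (194,363) and (135,430), with lit floors at (355,175) … (124,431). The scene crop gives mouths at (206,130) … (624,80).

Run:
```python
from h import *
M=[(370,168),(311,234),(253,298),(194,363),(135,430)];F=[(355,175),(297,238),(239,302),(181,366),(124,431)]
Sc=[(206,130),(313,115),(418,102),(521,91),(624,80)]
tp=lambda p:((p[0]+.5)/5-.5+375,(p[1]+.5)/5-.5+160)
sp=lambda p:((p[0]+.5)/6-.5+190,(p[1]+.5)/6-.5+140)
A=[]
for m,f,s in zip(M,F,Sc):
    X,e=tri(sp(s),tp(m)); A.append(plane("top",tp(m),.056))
    print(A[-1].round(4),plane("top",tp(f),.006).round(4),plane("scene",sp(s),.056).round(4),X.round(4),round(e,4))
A=np.array(A);k=np.array([72,36,0,-36,-72])/1e3
fit=np.polyfit(k,A[:,:2],1);print("dir",fit[0],np.linalg.norm(fit[0]),np.degrees(np.arctan2(fit[0][1],fit[0][0])),"c",fit[1])
P=np.array([[.5686,.1587],[.5568,.1926],[.5443,.2262],[.5323,.2607]])
f2=np.polyfit([.054,.018,-.018,-.054],P,1);print("col",f2[0],np.linalg.norm(f2[0]),np.degrees(np.arctan2(f2[0][1],f2[0][0])),f2[1])
R=bot.get_obs()["eef_rot"];print("tool y deg",np.degrees(np.arctan2(R[1,1],R[0,1])))
```

```text
[ 0.5484 -0.26    0.056 ] [ 0.5499 -0.2647  0.006 ] [ 0.545  -0.2576  0.056 ] [ 0.5469 -0.2583  0.0569] 0.004
[ 0.5213 -0.2358  0.056 ] [ 0.5229 -0.2398  0.006 ] [ 0.5166 -0.235   0.056 ] [ 0.5198 -0.234   0.0581] 0.0038
[ 0.4951 -0.2122  0.056 ] [ 0.4955 -0.2151  0.006 ] [ 0.489  -0.2116  0.056 ] [ 0.4935 -0.21    0.0589] 0.0045
[ 0.4687 -0.1883  0.056 ] [ 0.4682 -0.1905  0.006 ] [ 0.4625 -0.1875  0.056 ] [ 0.4672 -0.1861  0.0588] 0.0045
[ 0.4415 -0.1645  0.056 ] [ 0.4405 -0.1664  0.006 ] [ 0.4357 -0.1631  0.056 ] [ 0.44   -0.1623  0.0584] 0.0047
dir [ 0.74003607 -0.66235136] 0.9931579459048746 -41.8293629629155 c [ 0.49498297 -0.21217633]
col [ 0.33722222 -0.94333333] 1.0017966884244884 -70.32907719078112 [0.5505  0.20955]
tool y deg -64.17102273866963
```

```bash
cat > plan.py <<'E'
# plan.py x y zTCP yawY N : identical rows (shift cm, rotvec deg) from measured pose to target with tool straight down
import sys; from h import *
from scipy.spatial.transform import Rotation as Ro
def plan(x,y,z,yaw,N):
    o=bot.get_obs(); R0=o["eef_rot"]; p=o["ee_pos"]; a=np.radians(yaw)
    Y=np.array([np.cos(a),np.sin(a),0]);Z=np.array([0,0,-1.]);Rt=np.c_[np.cross(Y,Z),Y,Z]
    r=Ro.from_matrix(R0.T@Rt).as_rotvec()/N
    A=sum(R0@Ro.from_rotvec(k*r).as_matrix() for k in range(N))
    s=np.linalg.solve(A,np.array([x,y,z])-p)
    print("t",round(o["time"],2),"N",N,"shift cm",(s*100).round(2),"turn",np.degrees(r).round(2))
if __name__=="__main__":
    v=[float(q) for q in sys.argv[1:]]; plan(*v[:4],int(v[4]))
E
python3 plan.py .5687 .1586 .41 19.7 20
```

```text
t 0.2 N 20 shift cm [ 4.27 -0.15 -0.03] turn [-0.   -0.   -4.19]
```

```bash
python3 -m jog '[[[0,4.27,-0.15,-0.03,0,0,-4.19],[0,4.27,-0.15,-0.03,0,0,-4.19],[0,4.27,-0.15,-0.03,0,0,-4.19],[0,4.27,-0.15,-0.03,0,0,-4.19],[0,4.27,-0.15,-0.03,0,0,-4.19],[0,4.27,-0.15,-0.03,0,0,-4.19],[0,4.27,-0.15,-0.03,0,0,-4.19],[0,4.27,-0.15,-0.03,0,0,-4.19],[0,4.27,-0.15,-0.03,0,0,-4.19],[0,4.27,-0.15,-0.03,0,0,-4.19],[0,4.27,-0.15,-0.03,0,0,-4.19],[0,4.27,-0.15,-0.03,0,0,-4.19],[0,4.27,-0.15,-0.03,0,0,-4.19],[0,4.27,-0.15,-0.03,0,0,-4.19],[0,4.27,-0.15,-0.03,0,0,-4.19],[0,4.27,-0.15,-0.03,0,0,-4.19],[0,4.27,-0.15,-0.03,0,0,-4.19],[0,4.27,-0.15,-0.03,0,0,-4.19],[0,4.27,-0.15,-0.03,0,0,-4.19],[0,4.27,-0.15,-0.03,0,0,-4.19]]]'
python3 -m jog '[[[0,0,0,0,0,0,0],[0,0,0,0,0,0,0],[0,0,0,0,0,0,0]]]'; python3 plan.py .5687 .1586 .287 19.7 5
python3 - <<'E'
from h import *
S=bot.camera("scene");T=bot.camera("top")
c=np.vstack([cv2.resize(S[150:310,300:540],(480,320)),cv2.resize(T[120:250,150:330],(480,346))])
cv2.imwrite("pics/a1.png",c[:,:,::-1][:600])
E
```

```text
time: 2.2
ee_pos: [0.5687, 0.1609, 0.4105]
eef_rot: [[-0.339, 0.941, -0.0], [0.941, 0.339, 0.0], [0.0, -0.0, -1.0]]
ft_force: [0.9, -0.6, 0.6]
finger_gap: 0.999
grip_force: 0.0
time: 2.5
ee_pos: [0.5696, 0.1582, 0.4105]
eef_rot: [[-0.334, 0.943, -0.0], [0.943, 0.334, -0.0], [-0.0, -0.0, -1.0]]
ft_force: [0.1, -0.3, -0.6]
finger_gap: 1.001
grip_force: 0.0
t 2.5 N 5 shift cm [ 0.01 -0.01  2.47] turn [-0.    0.   -0.04]
```

View pics/a1.png

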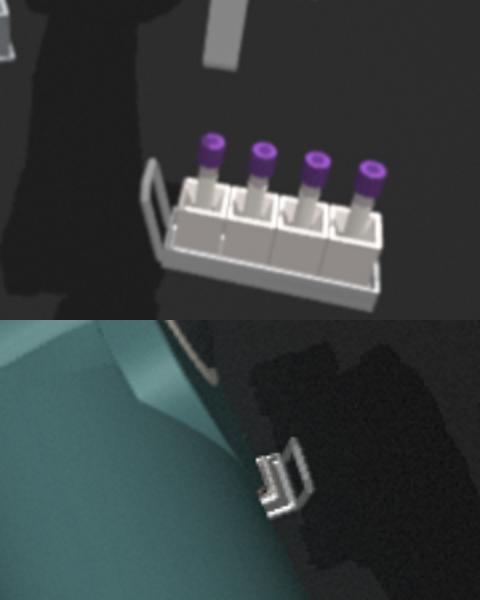

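The view from above is now blocked by the arm; the scene view shows a finger above the first tube. Going down to grasp.

```bash
python3 -m jog '[[[0,0.05,-0.05,2.47,0,0,0],[0,0,0,2.47,0,0,0],[0,0,0,2.47,0,0,0],[0,0,0,2.47,0,0,0],[0,0,0,2.47,0,0,0],[0,0,0,0,0,0,0],[0,0,0,0,0,0,0]]]' 12
python3 - <<'E'
from h import *
S=bot.camera("scene")
cv2.imwrite("pics/a2.png",cv2.resize(S[150:310,300:540],(720,480))[:,:,::-1])
E
```

```text
time: 3.3
ee_pos: [0.5689, 0.1592, 0.2876]
eef_rot: [[-0.335, 0.942, -0.0], [0.942, 0.335, 0.0], [0.0, -0.0, -1.0]]
ft_force: [0.3, 0.1, 0.5]
finger_gap: 0.997
grip_force: 0.0
```

View pics/a2.png

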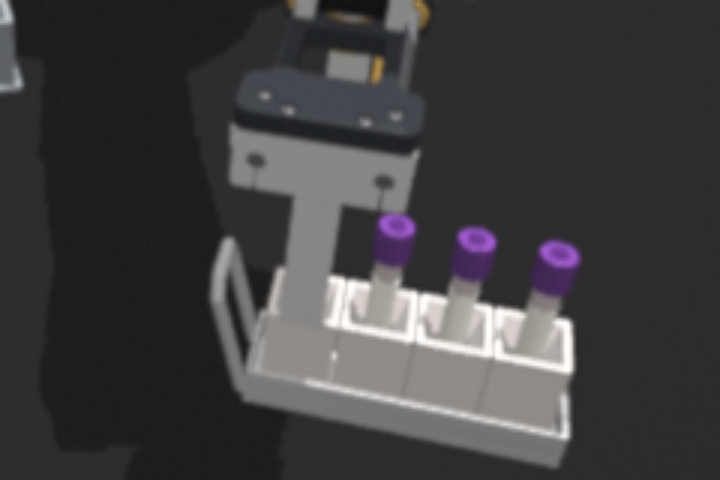

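The near finger hides the first tube and stands clear of the handle and of the second tube. Closing, then lifting.

```bash
python3 -m jog '[[[1,0,0,0,0,0,0],[1,0,0,0,0,0,0],[1,0,0,0,0,0,0],[1,0,0,0,0,0,0],[1,0,0,0,0,0,0],[1,0,0,0,0,0,0],[1,0,0,0,0,0,0],[1,0,0,0,0,0,0],[1,0,0,0,0,0,0],[1,0,0,0,0,0,0]]]' 15; python3 -m jog '[[[1,0,0,-1,0,0,0],[1,0,0,-2,0,0,0],[1,0,0,-2.5,0,0,0],[1,0,0,-2.5,0,0,0],[1,0,0,-2.5,0,0,0],[1,0,0,-2.3,0,0,0],[1,0,0,0,0,0,0],[1,0,0,0,0,0,0]]]'; python3 plan.py .5466 -.260 .415 48.2 20
```

```text
time: 4.35
ee_pos: [0.5685, 0.1596, 0.2871]
eef_rot: [[-0.336, 0.942, -0.0], [0.942, 0.336, 0.0], [0.0, -0.0, -1.0]]
ft_force: [0.3, -0.5, 0.6]
finger_gap: 0.186
grip_force: 0.0
time: 5.15
ee_pos: [0.5684, 0.1596, 0.4157]
eef_rot: [[-0.336, 0.942, 0.001], [0.942, 0.336, 0.0], [-0.0, 0.001, -1.0]]
ft_force: [-0.1, -0.6, -1.1]
finger_gap: 0.178
grip_force: 15.0
t 5.15 N 20 shift cm [-1.71 -1.25  0.  ] turn [ 0.    0.   -1.43]
```

```bash
python3 -m jog '[[[1,-1.71,-1.25,0,0,0,-1.43],[1,-1.71,-1.25,0,0,0,-1.43],[1,-1.71,-1.25,0,0,0,-1.43],[1,-1.71,-1.25,0,0,0,-1.43],[1,-1.71,-1.25,0,0,0,-1.43],[1,-1.71,-1.25,0,0,0,-1.43],[1,-1.71,-1.25,0,0,0,-1.43],[1,-1.71,-1.25,0,0,0,-1.43],[1,-1.71,-1.25,0,0,0,-1.43],[1,-1.71,-1.25,0,0,0,-1.43],[1,-1.71,-1.25,0,0,0,-1.43],[1,-1.71,-1.25,0,0,0,-1.43],[1,-1.71,-1.25,0,0,0,-1.43],[1,-1.71,-1.25,0,0,0,-1.43],[1,-1.71,-1.25,0,0,0,-1.43],[1,-1.71,-1.25,0,0,0,-1.43],[1,-1.71,-1.25,0,0,0,-1.43],[1,-1.71,-1.25,0,0,0,-1.43],[1,-1.71,-1.25,0,0,0,-1.43],[1,-1.71,-1.25,0,0,0,-1.43]]]' 20;  python3 -m jog '[[[1,0,0,0,0,0,0],[1,0,0,0,0,0,0],[1,0,0,0,0,0,0]]]'; python3 plan.py .5466 -.26 .33 48.2 5
python3 - <<'E'
from h import *
S=bot.camera("scene");T=bot.camera("top")
c=np.vstack([cv2.resize(S[70:200,150:330],(484,350)),cv2.resize(T[140:230,385:565],(484,242))])
cv2.imwrite("pics/b1.png",c[:,:,::-1])
E
```

```text
time: 7.15
ee_pos: [0.5468, -0.2599, 0.4142]
eef_rot: [[-0.747, 0.665, -0.001], [0.665, 0.747, 0.001], [0.002, -0.0, -1.0]]
ft_force: [0.5, 0.5, -0.2]
finger_gap: 0.171
grip_force: 20.0
time: 7.45
ee_pos: [0.547, -0.2581, 0.4148]
eef_rot: [[-0.746, 0.666, -0.001], [0.666, 0.746, 0.001], [0.001, 0.0, -1.0]]
ft_force: [-0.3, 0.2, 0.2]
finger_gap: 0.178
grip_force: 20.0
t 7.45 N 5 shift cm [-0.02 -0.03  1.7 ] turn [ 0.   -0.01  0.01]
```

View pics/b1.png

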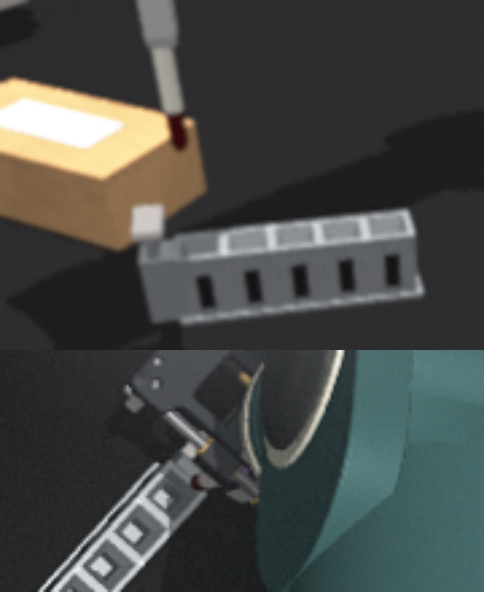

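The tube hangs upright; its foot is at about (179,148) in the scene crop and (197,483) in the top crop, just above the first well. Lowering to just over the mouth, then looking again.

```bash
python3 -m jog '[[[1,-0.05,-0.1,1.5,0,0,0],[1,0,0,1.5,0,0,0],[1,0,0,1.5,0,0,0],[1,0,0,1.5,0,0,0],[1,0,0,0.5,0,0,0],[1,0,0,0,0,0,0],[1,0,0,0,0,0,0]]]'
python3 - <<'E'
from h import *
print(tri((179/2.689+150-.3,148/2.689+70-.3),(197/2.689+385-.3,133/2.689+140-.3)))
S=bot.camera("scene");T=bot.camera("top")
c=np.vstack([cv2.resize(S[120:190,180:300],None,fx=5,fy=5,interpolation=2)[:300],cv2.resize(T[165:225,400:520],None,fx=5,fy=5,interpolation=2)])
cv2.imwrite("pics/b2.png",c[:,:,::-1])
E
```

```text
time: 8.25
ee_pos: [0.5468, -0.2601, 0.3504]
eef_rot: [[-0.746, 0.666, 0.0], [0.666, 0.746, -0.0], [-0.0, 0.0, -1.0]]
ft_force: [0.1, -0.6, 0.4]
finger_gap: 0.179
grip_force: 20.0
(array([ 0.54769461, -0.2584883 ,  0.13854297]), np.float64(0.00222134870662866))
```

View pics/b2.png

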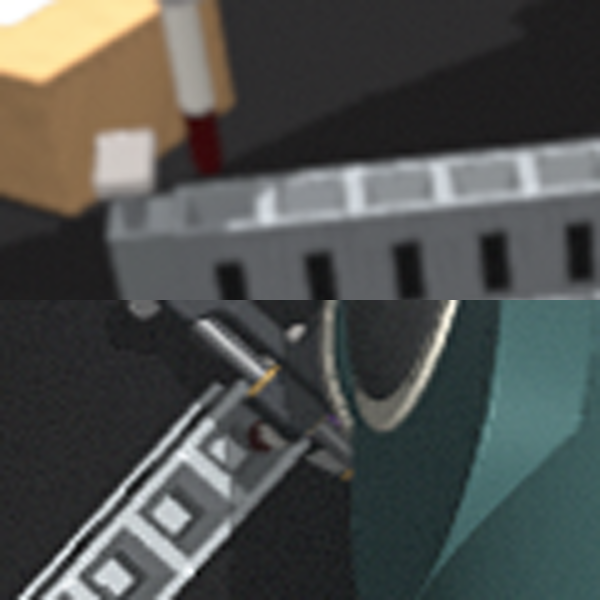

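Foot at scene (221.8,154) and top (452.4,192), over the left part of the first well. Comparing foot and mouth within each camera.

Run:
```python
from h import *
fs=(209/5+180-.4,170/5+120-.4); ft=(263/5+400-.4,135/5+165-.4)
print(tri(fs,ft)[0], plane("scene",fs,.072),plane("top",ft,.072))
```

```text
[ 0.54806618 -0.26120773  0.07449562] [ 0.54416523 -0.26223572  0.072     ] [ 0.55015806 -0.26366354  0.072     ]
```

```bash
python3 plan.py .5462 -.2574 .284 48.2 1; python3 -m jog '[[[1,0.2,0.15,0,0,0,0],[1,0,0,0,0,0,0],[1,0,0,1,0,0,0],[1,0,0,1,0,0,0],[1,0,0,1,0,0,0],[1,0,0,1,0,0,0],[1,0,0,1,0,0,0],[1,0,0,0,0,0,0]]]'
```

```text
t 8.35 N 1 shift cm [0.24 0.16 6.68] turn [0.01 0.05 0.03]
time: 9.15
ee_pos: [0.5458, -0.2576, 0.2984]
eef_rot: [[-0.746, 0.666, -0.002], [0.666, 0.746, 0.001], [0.002, -0.001, -1.0]]
ft_force: [-0.4, 0.0, 0.2]
finger_gap: 0.174
grip_force: 20.0
```

```bash
python3 -m jog '[[[1,0,0,0.5,0,0,0],[1,0,0,0.5,0,0,0],[1,0,0,0.2,0,0,0],[1,0,0,0.2,0,0,0],[1,0,0,0,0,0,0],[1,0,0,0,0,0,0]]]'; python3 -m jog '[[[1,0,0,0.1,0,0,0],[1,0,0,0.1,0,0,0],[1,0,0,0,0,0,0]]]'
```

```text
time: 9.75
ee_pos: [0.5462, -0.2577, 0.2863]
eef_rot: [[-0.746, 0.666, 0.0], [0.666, 0.746, -0.0], [-0.0, 0.0, -1.0]]
ft_force: [-0.3, 0.0, -0.4]
finger_gap: 0.171
grip_force: 20.0
time: 10.05
ee_pos: [0.5462, -0.2577, 0.2841]
eef_rot: [[-0.746, 0.666, 0.0], [0.666, 0.746, -0.0], [-0.0, 0.0, -1.0]]
ft_force: [0.1, -0.3, -0.5]
finger_gap: 0.174
grip_force: 20.0
```

```bash
python3 -m jog '[[[1,0,0,0.1,0,0,0],[1,0,0,0.1,0,0,0],[1,0,0,0,0,0,0],[1,0,0,0,0,0,0]]]'
```

```text
time: 10.45
ee_pos: [0.5468, -0.2579, 0.2836]
eef_rot: [[-0.746, 0.666, 0.003], [0.666, 0.746, -0.001], [-0.003, 0.001, -1.0]]
ft_force: [-0.7, 0.2, 16.3]
finger_gap: 0.176
grip_force: 20.0
```

Contact with 16 N at TCP height 0.2836, where 0.284 was predicted: the foot is on the floor. Releasing and going back.

```bash
python3 -m jog '[[[0.4,0,0,-0.1,0,0,0],[0.4,0,0,0,0,0,0],[0.4,0,0,0,0,0,0],[0.4,0,0,0,0,0,0],[0.4,0,0,0,0,0,0],[0.4,0,0,0,0,0,0],[0.4,0,0,-2,0,0,0],[0.4,0,0,-2.5,0,0,0],[0.4,0,0,-3,0,0,0],[0.4,0,0,-3,0,0,0],[0.4,0,0,-2.3,0,0,0],[0.4,0,0,0,0,0,0]]]';python3 plan.py .5566 .1926 .413 19.7 18
python3 - <<'E'
from h import *
S=bot.camera("scene")
cv2.imwrite("pics/c1.png",cv2.resize(S[110:200,180:320],None,fx=4,fy=4)[:,:,::-1])
E
```

```text
time: 11.65
ee_pos: [0.5466, -0.2577, 0.4143]
eef_rot: [[-0.746, 0.666, 0.004], [0.666, 0.746, -0.002], [-0.004, 0.001, -1.0]]
ft_force: [-0.7, 0.0, -0.7]
finger_gap: 0.597
grip_force: 0.0
t 11.65 N 18 shift cm [2.04 1.49 0.  ] turn [0.01 0.01 1.58]
```

View pics/c1.png

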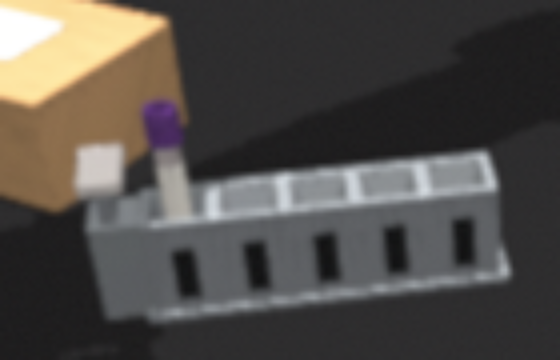

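The first tube stands upright in the well next to the grip, stopper at (162,125) in the crop. Second tube.

```bash
python3 -m jog '[[[0.2,2.04,1.49,0,0,0,1.58],[0.2,2.04,1.49,0,0,0,1.58],[0.2,2.04,1.49,0,0,0,1.58],[0.2,2.04,1.49,0,0,0,1.58],[0.2,2.04,1.49,0,0,0,1.58],[0.2,2.04,1.49,0,0,0,1.58],[0.2,2.04,1.49,0,0,0,1.58],[0.2,2.04,1.49,0,0,0,1.58],[0.2,2.04,1.49,0,0,0,1.58],[0.2,2.04,1.49,0,0,0,1.58],[0.2,2.04,1.49,0,0,0,1.58],[0.2,2.04,1.49,0,0,0,1.58],[0.2,2.04,1.49,0,0,0,1.58],[0.2,2.04,1.49,0,0,0,1.58],[0.2,2.04,1.49,0,0,0,1.58],[0.2,2.04,1.49,0,0,0,1.58],[0.2,2.04,1.49,0,0,0,1.58],[0.2,2.04,1.49,0,0,0,1.58],[0.2,0,0,0,0,0,0],[0.2,0,0,0,0,0,0]]]'; python3 -m jog '[[[0.2,0,0,0,0,0,0]]]'; python3 plan.py .5566 .1926 .287 19.7 5
```

```text
time: 13.7
ee_pos: [0.5565, 0.1924, 0.4101]
eef_rot: [[-0.34, 0.941, -0.002], [0.941, 0.34, -0.0], [0.0, -0.002, -1.0]]
ft_force: [0.8, -0.7, -0.1]
finger_gap: 0.8
grip_force: 0.0
time: 13.8
ee_pos: [0.5567, 0.1913, 0.4105]
eef_rot: [[-0.338, 0.941, -0.001], [0.941, 0.338, -0.001], [-0.0, -0.001, -1.0]]
ft_force: [-0.5, 0.1, -0.3]
finger_gap: 0.798
grip_force: 0.0
t 13.8 N 5 shift cm [0.02 0.01 2.47] turn [-0.01  0.    0.01]
```

```bash
python3 -m jog '[[[0.2,0.05,0,2.47,0,0,0],[0.2,0,0,2.47,0,0,0],[0.2,0,0,2.47,0,0,0],[0.2,0,0,2.47,0,0,0],[0.2,0,0,2.47,0,0,0],[0.2,0,0,0,0,0,0],[1,0,0,0,0,0,0],[1,0,0,0,0,0,0],[1,0,0,0,0,0,0],[1,0,0,0,0,0,0],[1,0,0,0,0,0,0],[1,0,0,0,0,0,0],[1,0,0,0,0,0,0],[1,0,0,0,0,0,0],[1,0,0,0,0,0,0],[1,0,0,0,0,0,0],[1,0,0,0,0,0,0]]]' 20
```

```text
time: 15.5
ee_pos: [0.5565, 0.1927, 0.2877]
eef_rot: [[-0.339, 0.941, -0.0], [0.941, 0.339, 0.0], [0.0, -0.0, -1.0]]
ft_force: [-1.0, -1.6, 0.2]
finger_gap: 0.176
grip_force: 20.0
```

```bash
python3 -m jog '[[[1,0,0,-1,0,0,0],[1,0,0,-2,0,0,0],[1,0,0,-2.5,0,0,0],[1,0,0,-2.5,0,0,0],[1,0,0,-2.5,0,0,0],[1,0,0,-2.3,0,0,0],[1,0,0,0,0,0,0],[1,0,0,0,0,0,0]]]'; python3 plan.py .5193 -.2335 .415 48.2 20
```

```text
time: 16.3
ee_pos: [0.5565, 0.1927, 0.4163]
eef_rot: [[-0.338, 0.941, 0.001], [0.941, 0.338, 0.0], [-0.0, 0.001, -1.0]]
ft_force: [0.6, -0.6, -0.1]
finger_gap: 0.176
grip_force: 20.0
t 16.3 N 20 shift cm [-1.7  -1.34  0.01] turn [ 0.    0.   -1.42]
```

```bash
python3 -m jog '[[[1,-1.7,-1.34,0,0,0,-1.42],[1,-1.7,-1.34,0,0,0,-1.42],[1,-1.7,-1.34,0,0,0,-1.42],[1,-1.7,-1.34,0,0,0,-1.42],[1,-1.7,-1.34,0,0,0,-1.42],[1,-1.7,-1.34,0,0,0,-1.42],[1,-1.7,-1.34,0,0,0,-1.42],[1,-1.7,-1.34,0,0,0,-1.42],[1,-1.7,-1.34,0,0,0,-1.42],[1,-1.7,-1.34,0,0,0,-1.42],[1,-1.7,-1.34,0,0,0,-1.42],[1,-1.7,-1.34,0,0,0,-1.42],[1,-1.7,-1.34,0,0,0,-1.42],[1,-1.7,-1.34,0,0,0,-1.42],[1,-1.7,-1.34,0,0,0,-1.42],[1,-1.7,-1.34,0,0,0,-1.42],[1,-1.7,-1.34,0,0,0,-1.42],[1,-1.7,-1.34,0,0,0,-1.42],[1,-1.7,-1.34,0,0,0,-1.42],[1,-1.7,-1.34,0,0,0,-1.42]]]';  python3 -m jog '[[[1,0,0,0,0,0,0],[1,0,0,0,0,0,0],[1,0,0,0,0,0,0]]]'; python3 plan.py .5193 -.2335 .3 48.2 8
```

```text
time: 18.3
ee_pos: [0.5192, -0.2351, 0.4148]
eef_rot: [[-0.746, 0.666, -0.001], [0.666, 0.746, 0.001], [0.002, -0.0, -1.0]]
ft_force: [0.3, 0.8, 0.6]
finger_gap: 0.173
grip_force: 20.0
time: 18.6
ee_pos: [0.5194, -0.2332, 0.4153]
eef_rot: [[-0.746, 0.666, -0.001], [0.666, 0.746, 0.001], [0.001, 0.0, -1.0]]
ft_force: [0.3, 1.2, -0.3]
finger_gap: 0.176
grip_force: 20.0
t 18.6 N 8 shift cm [-0.   -0.    1.44] turn [ 0.   -0.01  0.  ]
```

```bash
python3 -m jog '[[[1,0,0,1.44,0,0,0],[1,0,0,1.44,0,0,0],[1,0,0,1.44,0,0,0],[1,0,0,1.44,0,0,0],[1,0,0,1.44,0,0,0],[1,0,0,1.44,0,0,0],[1,0,0,1.44,0,0,0],[1,0,0,1.44,0,0,0],[1,0,0,0,0,0,0]]]'
```

```text
time: 19.5
ee_pos: [0.519, -0.234, 0.2983]
eef_rot: [[-0.745, 0.667, -0.003], [0.667, 0.745, 0.001], [0.003, -0.001, -1.0]]
ft_force: [-1.2, 0.3, 0.0]
finger_gap: 0.176
grip_force: 20.0
```

```bash
python3 -m jog '[[[1,0,0,0.5,0,0,0],[1,0,0,0.5,0,0,0],[1,0,0,0.3,0,0,0],[1,0,0,0.1,0,0,0],[1,0,0,0.1,0,0,0],[1,0,0,0,0,0,0],[1,0,0,0,0,0,0]]]'; python3 -m jog '[[[1,0,0,0.1,0,0,0],[1,0,0,0,0,0,0],[1,0,0,0,0,0,0]]]'
```

```text
time: 20.2
ee_pos: [0.5195, -0.2342, 0.2856]
eef_rot: [[-0.745, 0.667, 0.0], [0.667, 0.745, -0.0], [-0.0, 0.0, -1.0]]
ft_force: [-0.7, -0.4, 0.2]
finger_gap: 0.176
grip_force: 20.0
time: 20.5
ee_pos: [0.5195, -0.2342, 0.2846]
eef_rot: [[-0.745, 0.667, 0.0], [0.667, 0.745, -0.0], [-0.0, 0.0, -1.0]]
ft_force: [-1.0, -0.0, 2.5]
finger_gap: 0.174
grip_force: 20.0
```

Touching the floor at 0.2846, as predicted. Release and rise.

```bash
python3 -m jog '[[[0.4,0,0,0,0,0,0],[0.4,0,0,0,0,0,0],[0.4,0,0,0,0,0,0],[0.4,0,0,0,0,0,0],[0.4,0,0,0,0,0,0],[0.4,0,0,0,0,0,0],[0.4,0,0,-2,0,0,0],[0.4,0,0,-2.5,0,0,0],[0.4,0,0,-3,0,0,0],[0.4,0,0,-3,0,0,0],[0.4,0,0,-2.3,0,0,0],[0.4,0,0,0,0,0,0]]]';python3 plan.py .5444 .2265 .411 19.7 18
python3 - <<'E'
from h import *
S=bot.camera("scene")
cv2.imwrite("pics/c2.png",cv2.resize(S[110:200,180:320],None,fx=4,fy=4)[:,:,::-1]); print(blobs(S))
E
```

```text
time: 21.7
ee_pos: [0.5199, -0.2342, 0.4155]
eef_rot: [[-0.745, 0.667, 0.004], [0.667, 0.745, -0.002], [-0.004, 0.001, -1.0]]
ft_force: [-0.2, 0.6, -0.5]
finger_gap: 0.601
grip_force: 0.0
t 21.7 N 18 shift cm [2.05 1.59 0.02] turn [0.01 0.01 1.58]
[(np.float64(623.1525423728814), np.float64(66.16949152542372)), (np.float64(632.8181818181819), np.float64(67.5)), (np.float64(238.70642201834863), np.float64(138.28440366972478)), (np.float64(220.17441860465115), np.float64(140.9418604651163)), (np.float64(457.46288209606985), np.float64(233.6768558951965)), (np.float64(484.7654320987654), np.float64(238.64609053497944))]
```

View pics/c2.png

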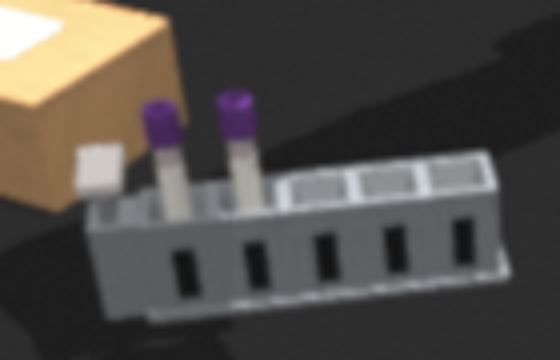

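Tubes one and two stand seated in the first two wells, stoppers at (162,125) and (236,115) in the crop. Third tube.

```bash
python3 -m jog '[[[0.2,2.05,1.59,0.02,0,0,1.58],[0.2,2.05,1.59,0.02,0,0,1.58],[0.2,2.05,1.59,0.02,0,0,1.58],[0.2,2.05,1.59,0.02,0,0,1.58],[0.2,2.05,1.59,0.02,0,0,1.58],[0.2,2.05,1.59,0.02,0,0,1.58],[0.2,2.05,1.59,0.02,0,0,1.58],[0.2,2.05,1.59,0.02,0,0,1.58],[0.2,2.05,1.59,0.02,0,0,1.58],[0.2,2.05,1.59,0.02,0,0,1.58],[0.2,2.05,1.59,0.02,0,0,1.58],[0.2,2.05,1.59,0.02,0,0,1.58],[0.2,2.05,1.59,0.02,0,0,1.58],[0.2,2.05,1.59,0.02,0,0,1.58],[0.2,2.05,1.59,0.02,0,0,1.58],[0.2,2.05,1.59,0.02,0,0,1.58],[0.2,2.05,1.59,0.02,0,0,1.58],[0.2,2.05,1.59,0.02,0,0,1.58],[0.2,0,0,0,0,0,0],[0.2,0,0,0,0,0,0]]]'; python3 -m jog '[[[0.2,0,0,0,0,0,0]]]'; python3 plan.py .5444 .2265 .287 19.7 5
```

```text
time: 23.75
ee_pos: [0.5437, 0.2276, 0.4077]
eef_rot: [[-0.339, 0.941, -0.002], [0.941, 0.339, -0.0], [0.0, -0.002, -1.0]]
ft_force: [0.7, -0.1, -0.1]
finger_gap: 0.806
grip_force: 0.0
time: 23.85
ee_pos: [0.5439, 0.2266, 0.4082]
eef_rot: [[-0.338, 0.941, -0.001], [0.941, 0.338, -0.001], [-0.0, -0.001, -1.0]]
ft_force: [-0.1, 0.3, 0.7]
finger_gap: 0.8
grip_force: 0.0
t 23.85 N 5 shift cm [-0.    0.01  2.42] turn [-0.01  0.    0.01]
```

```bash
python3 -m jog '[[[0.2,-0.05,0.05,2.42,0,0,0],[0.2,0,0,2.42,0,0,0],[0.2,0,0,2.42,0,0,0],[0.2,0,0,2.42,0,0,0],[0.2,0,0,2.42,0,0,0],[0.2,0,0,0,0,0,0],[1,0,0,0,0,0,0],[1,0,0,0,0,0,0],[1,0,0,0,0,0,0],[1,0,0,0,0,0,0],[1,0,0,0,0,0,0],[1,0,0,0,0,0,0],[1,0,0,0,0,0,0],[1,0,0,0,0,0,0],[1,0,0,0,0,0,0],[1,0,0,0,0,0,0],[1,0,0,0,0,0,0]]]' 20
```

```text
time: 25.55
ee_pos: [0.5446, 0.2271, 0.2878]
eef_rot: [[-0.338, 0.941, -0.0], [0.941, 0.338, 0.0], [0.0, -0.0, -1.0]]
ft_force: [-0.3, 0.9, 0.2]
finger_gap: 0.172
grip_force: 20.0
```

```bash
python3 -m jog '[[[1,0,0,-1,0,0,0],[1,0,0,-2,0,0,0],[1,0,0,-2.5,0,0,0],[1,0,0,-2.5,0,0,0],[1,0,0,-2.5,0,0,0],[1,0,0,-2.3,0,0,0],[1,0,0,0,0,0,0],[1,0,0,0,0,0,0]]]'; python3 plan.py .4925 -.2097 .415 48.2 20
```

```text
time: 26.35
ee_pos: [0.5445, 0.2271, 0.4165]
eef_rot: [[-0.338, 0.941, 0.001], [0.941, 0.338, 0.0], [-0.0, 0.001, -1.0]]
ft_force: [-0.2, -0.0, -0.8]
finger_gap: 0.174
grip_force: 20.0
t 26.35 N 20 shift cm [-1.7  -1.43  0.01] turn [ 0.    0.   -1.42]
```

```bash
python3 -m jog '[[[1,-1.7,-1.43,0,0,0,-1.42],[1,-1.7,-1.43,0,0,0,-1.42],[1,-1.7,-1.43,0,0,0,-1.42],[1,-1.7,-1.43,0,0,0,-1.42],[1,-1.7,-1.43,0,0,0,-1.42],[1,-1.7,-1.43,0,0,0,-1.42],[1,-1.7,-1.43,0,0,0,-1.42],[1,-1.7,-1.43,0,0,0,-1.42],[1,-1.7,-1.43,0,0,0,-1.42],[1,-1.7,-1.43,0,0,0,-1.42],[1,-1.7,-1.43,0,0,0,-1.42],[1,-1.7,-1.43,0,0,0,-1.42],[1,-1.7,-1.43,0,0,0,-1.42],[1,-1.7,-1.43,0,0,0,-1.42],[1,-1.7,-1.43,0,0,0,-1.42],[1,-1.7,-1.43,0,0,0,-1.42],[1,-1.7,-1.43,0,0,0,-1.42],[1,-1.7,-1.43,0,0,0,-1.42],[1,-1.7,-1.43,0,0,0,-1.42],[1,-1.7,-1.43,0,0,0,-1.42]]]';  python3 -m jog '[[[1,0,0,0,0,0,0],[1,0,0,0,0,0,0],[1,0,0,0,0,0,0]]]'; python3 plan.py .4925 -.2097 .3 48.2 8
```

```text
time: 28.35
ee_pos: [0.492, -0.2104, 0.4151]
eef_rot: [[-0.746, 0.666, -0.001], [0.666, 0.746, 0.001], [0.001, -0.0, -1.0]]
ft_force: [-0.8, -0.3, 0.4]
finger_gap: 0.174
grip_force: 20.0
time: 28.65
ee_pos: [0.4922, -0.2087, 0.4155]
eef_rot: [[-0.745, 0.667, -0.001], [0.667, 0.745, 0.001], [0.001, -0.0, -1.0]]
ft_force: [-0.2, 1.3, -0.3]
finger_gap: 0.174
grip_force: 20.0
t 28.65 N 8 shift cm [-0.01 -0.01  1.44] turn [-0.   -0.01 -0.  ]
```

```bash
python3 -m jog '[[[1,0,0,1.44,0,0,0],[1,0,0,1.44,0,0,0],[1,0,0,1.44,0,0,0],[1,0,0,1.44,0,0,0],[1,0,0,1.44,0,0,0],[1,0,0,1.44,0,0,0],[1,0,0,1.44,0,0,0],[1,0,0,1.44,0,0,0],[1,0,0,0,0,0,0]]]'
```

```text
time: 29.55
ee_pos: [0.4918, -0.2094, 0.2986]
eef_rot: [[-0.745, 0.667, -0.002], [0.667, 0.745, 0.001], [0.003, -0.001, -1.0]]
ft_force: [1.1, 0.7, 0.5]
finger_gap: 0.176
grip_force: 20.0
```

```bash
python3 -m jog '[[[1,0,0,0.5,0,0,0],[1,0,0,0.5,0,0,0],[1,0,0,0.3,0,0,0],[1,0,0,0.1,0,0,0],[1,0,0,0.1,0,0,0],[1,0,0,0,0,0,0],[1,0,0,0,0,0,0]]]'; python3 -m jog '[[[1,0,0,0.1,0,0,0],[1,0,0,0,0,0,0],[1,0,0,0,0,0,0]]]'
```

```text
time: 30.25
ee_pos: [0.4923, -0.2096, 0.2858]
eef_rot: [[-0.745, 0.667, 0.0], [0.667, 0.745, -0.0], [-0.0, 0.0, -1.0]]
ft_force: [-0.5, 0.5, -0.5]
finger_gap: 0.174
grip_force: 20.0
time: 30.55
ee_pos: [0.4924, -0.2096, 0.2848]
eef_rot: [[-0.745, 0.667, 0.0], [0.667, 0.745, -0.0], [-0.0, 0.0, -1.0]]
ft_force: [0.1, -0.1, 3.5]
finger_gap: 0.171
grip_force: 20.0
```

Again on the floor, with 3.5 N at 0.2848.

```bash
python3 -m jog '[[[0.4,0,0,0,0,0,0],[0.4,0,0,0,0,0,0],[0.4,0,0,0,0,0,0],[0.4,0,0,0,0,0,0],[0.4,0,0,0,0,0,0],[0.4,0,0,0,0,0,0],[0.4,0,0,-2,0,0,0],[0.4,0,0,-2.5,0,0,0],[0.4,0,0,-3,0,0,0],[0.4,0,0,-3,0,0,0],[0.4,0,0,-2.3,0,0,0],[0.4,0,0,0,0,0,0]]]';python3 plan.py .5323 .2605 .411 19.7 18
python3 - <<'E'
from h import *
print(np.round(blobs(bot.camera("scene")),1).tolist())
E
```

```text
time: 31.75
ee_pos: [0.4928, -0.2095, 0.4156]
eef_rot: [[-0.745, 0.667, 0.004], [0.667, 0.745, -0.002], [-0.004, 0.001, -1.0]]
ft_force: [0.7, 1.3, -1.1]
finger_gap: 0.599
grip_force: 0.0
t 31.75 N 18 shift cm [2.04 1.68 0.02] turn [0.01 0.01 1.58]
[[623.2, 66.1], [632.8, 67.5], [257.2, 136.4], [238.6, 138.3], [220.2, 141.0], [484.8, 238.6]]
```

Three stoppers now stand evenly spaced at (220,141), (239,138) and (257,136) in the scene, and the fourth is still at (485,239).

```bash
python3 -m jog '[[[0.2,2.04,1.68,0.02,0,0,1.58],[0.2,2.04,1.68,0.02,0,0,1.58],[0.2,2.04,1.68,0.02,0,0,1.58],[0.2,2.04,1.68,0.02,0,0,1.58],[0.2,2.04,1.68,0.02,0,0,1.58],[0.2,2.04,1.68,0.02,0,0,1.58],[0.2,2.04,1.68,0.02,0,0,1.58],[0.2,2.04,1.68,0.02,0,0,1.58],[0.2,2.04,1.68,0.02,0,0,1.58],[0.2,2.04,1.68,0.02,0,0,1.58],[0.2,2.04,1.68,0.02,0,0,1.58],[0.2,2.04,1.68,0.02,0,0,1.58],[0.2,2.04,1.68,0.02,0,0,1.58],[0.2,2.04,1.68,0.02,0,0,1.58],[0.2,2.04,1.68,0.02,0,0,1.58],[0.2,2.04,1.68,0.02,0,0,1.58],[0.2,2.04,1.68,0.02,0,0,1.58],[0.2,2.04,1.68,0.02,0,0,1.58],[0.2,0,0,0,0,0,0],[0.2,0,0,0,0,0,0]]]'; python3 -m jog '[[[0.2,0,0,0,0,0,0]]]'; python3 plan.py .5323 .2605 .287 19.7 5
```

```text
time: 33.8
ee_pos: [0.5311, 0.2599, 0.4078]
eef_rot: [[-0.338, 0.941, -0.002], [0.941, 0.338, -0.0], [0.0, -0.002, -1.0]]
ft_force: [1.1, -0.4, 0.9]
finger_gap: 0.799
grip_force: 0.0
time: 33.9
ee_pos: [0.5312, 0.2589, 0.4084]
eef_rot: [[-0.337, 0.942, -0.001], [0.942, 0.337, -0.001], [-0.0, -0.001, -1.0]]
ft_force: [-0.2, 0.1, 0.1]
finger_gap: 0.801
grip_force: 0.0
t 33.9 N 5 shift cm [0.02 0.03 2.43] turn [-0.01  0.   -0.  ]
```

```bash
python3 -m jog '[[[0.2,0.05,0.1,2.43,0,0,0],[0.2,0,0,2.43,0,0,0],[0.2,0,0,2.43,0,0,0],[0.2,0,0,2.43,0,0,0],[0.2,0,0,2.43,0,0,0],[0.2,0,0,0,0,0,0],[1,0,0,0,0,0,0],[1,0,0,0,0,0,0],[1,0,0,0,0,0,0],[1,0,0,0,0,0,0],[1,0,0,0,0,0,0],[1,0,0,0,0,0,0],[1,0,0,0,0,0,0],[1,0,0,0,0,0,0],[1,0,0,0,0,0,0],[1,0,0,0,0,0,0],[1,0,0,0,0,0,0]]]' 20
```

```text
time: 35.6
ee_pos: [0.532, 0.2605, 0.2876]
eef_rot: [[-0.337, 0.941, -0.0], [0.941, 0.337, 0.0], [0.0, -0.0, -1.0]]
ft_force: [-0.9, 1.0, 1.6]
finger_gap: 0.175
grip_force: 20.0
```

```bash
python3 -m jog '[[[1,0,0,-1,0,0,0],[1,0,0,-2,0,0,0],[1,0,0,-2.5,0,0,0],[1,0,0,-2.5,0,0,0],[1,0,0,-2.5,0,0,0],[1,0,0,-2.3,0,0,0],[1,0,0,0,0,0,0],[1,0,0,0,0,0,0]]]'; python3 plan.py .4656 -.1860 .415 48.2 20
```

```text
time: 36.4
ee_pos: [0.532, 0.2604, 0.4161]
eef_rot: [[-0.337, 0.941, 0.001], [0.941, 0.337, 0.0], [-0.0, 0.001, -1.0]]
ft_force: [-0.5, -0.3, -0.6]
finger_gap: 0.172
grip_force: 20.0
t 36.4 N 20 shift cm [-1.7  -1.52  0.01] turn [ 0.    0.   -1.42]
```

```bash
python3 -m jog '[[[1,-1.7,-1.52,0,0,0,-1.42],[1,-1.7,-1.52,0,0,0,-1.42],[1,-1.7,-1.52,0,0,0,-1.42],[1,-1.7,-1.52,0,0,0,-1.42],[1,-1.7,-1.52,0,0,0,-1.42],[1,-1.7,-1.52,0,0,0,-1.42],[1,-1.7,-1.52,0,0,0,-1.42],[1,-1.7,-1.52,0,0,0,-1.42],[1,-1.7,-1.52,0,0,0,-1.42],[1,-1.7,-1.52,0,0,0,-1.42],[1,-1.7,-1.52,0,0,0,-1.42],[1,-1.7,-1.52,0,0,0,-1.42],[1,-1.7,-1.52,0,0,0,-1.42],[1,-1.7,-1.52,0,0,0,-1.42],[1,-1.7,-1.52,0,0,0,-1.42],[1,-1.7,-1.52,0,0,0,-1.42],[1,-1.7,-1.52,0,0,0,-1.42],[1,-1.7,-1.52,0,0,0,-1.42],[1,-1.7,-1.52,0,0,0,-1.42],[1,-1.7,-1.52,0,0,0,-1.42]]]';  python3 -m jog '[[[1,0,0,0,0,0,0],[1,0,0,0,0,0,0],[1,0,0,0,0,0,0]]]'; python3 plan.py .4656 -.1860 .3 48.2 8
```

```text
time: 38.4
ee_pos: [0.4642, -0.1868, 0.4148]
eef_rot: [[-0.745, 0.667, -0.001], [0.667, 0.745, 0.001], [0.001, -0.0, -1.0]]
ft_force: [1.1, 0.1, -0.4]
finger_gap: 0.177
grip_force: 20.0
time: 38.7
ee_pos: [0.4645, -0.1851, 0.4152]
eef_rot: [[-0.745, 0.667, -0.001], [0.667, 0.745, 0.0], [0.001, -0.0, -1.0]]
ft_force: [0.7, 0.6, -0.6]
finger_gap: 0.175
grip_force: 20.0
t 38.7 N 8 shift cm [-0.02  0.    1.44] turn [-0.   -0.01 -0.01]
```

```bash
python3 -m jog '[[[1,-0.1,0,1.44,0,0,0],[1,0,0,1.44,0,0,0],[1,0,0,1.44,0,0,0],[1,0,0,1.44,0,0,0],[1,0,0,1.44,0,0,0],[1,0,0,1.44,0,0,0],[1,0,0,1.44,0,0,0],[1,0,0,1.44,0,0,0],[1,0,0,0,0,0,0]]]'
```

```text
time: 39.6
ee_pos: [0.4649, -0.1862, 0.2986]
eef_rot: [[-0.745, 0.667, -0.002], [0.667, 0.745, 0.001], [0.003, -0.001, -1.0]]
ft_force: [0.3, -0.5, 0.6]
finger_gap: 0.177
grip_force: 20.0
```

```bash
python3 -m jog '[[[1,0,0,0.5,0,0,0],[1,0,0,0.5,0,0,0],[1,0,0,0.3,0,0,0],[1,0,0,0.1,0,0,0],[1,0,0,0.1,0,0,0],[1,0,0,0,0,0,0],[1,0,0,0,0,0,0]]]'; python3 -m jog '[[[1,0,0,0.1,0,0,0],[1,0,0,0,0,0,0],[1,0,0,0,0,0,0]]]'
```

```text
time: 40.3
ee_pos: [0.4653, -0.1866, 0.2855]
eef_rot: [[-0.744, 0.668, 0.0], [0.668, 0.744, -0.0], [-0.0, 0.0, -1.0]]
ft_force: [0.1, -0.4, -0.9]
finger_gap: 0.174
grip_force: 20.0
time: 40.6
ee_pos: [0.4654, -0.1866, 0.2845]
eef_rot: [[-0.744, 0.668, 0.0], [0.668, 0.744, -0.0], [-0.0, 0.0, -1.0]]
ft_force: [0.1, 0.5, 3.0]
finger_gap: 0.176
grip_force: 20.0
```

```bash
python3 -m jog '[[[0.4,0,0,0,0,0,0],[0.4,0,0,0,0,0,0],[0.4,0,0,0,0,0,0],[0.4,0,0,0,0,0,0],[0.4,0,0,0,0,0,0],[0.4,0,0,0,0,0,0],[0.4,0,0,-2,0,0,0],[0.4,0,0,-2.5,0,0,0],[0.4,0,0,-3,0,0,0],[0.4,0,0,-3,0,0,0],[0.4,0,0,-2.3,0,0,0],[0.4,2,1.6,0,0,0,1.5],[0.4,2,1.6,0,0,0,1.5],[0.4,2,1.6,0,0,0,1.5],[0.4,2,1.6,0,0,0,1.5],[0.4,2,1.6,0,0,0,1.5],[0.4,2,1.6,0,0,0,1.5],[0.4,2,1.6,0,0,0,1.5],[0.4,2,1.6,0,0,0,1.5],[0.4,2,1.6,0,0,0,1.5]]]'; python3 -m jog '[[[0.4,2,1.6,0,0,0,1.5],[0.4,2,1.6,0,0,0,1.5],[0.4,2,1.6,0,0,0,1.5],[0.4,2,1.6,0,0,0,1.5],[0.4,0,0,0,0,0,0],[0.4,0,0,0,0,0,0]]]'
python3 - <<'E'
from h import *
S=bot.camera("scene");T=bot.camera("top")
a,b=[sorted(p for p in blobs(I,amin=12) if p[0]<560) for I in(S,T)]; print(len(a),len(b))
d=np.array([.744,-.668])
for p,q in zip(a,b[::-1]):
    X,e=tri(p,q); v=X[:2]-[.4925,-.2095]; print(X.round(4),round(e,4),"along",round(v@d,4),"across",round(v@[.668,.744],4))
c=np.vstack([cv2.resize(S[110:200,180:320],(560,320)),cv2.resize(T[165:265,375:515],(392,280))[:, :]if 0 else cv2.resize(T[170:240,375:515],(560,280))])
cv2.imwrite("pics/d1.png",c[:,:,::-1])
E
```

```text
time: 42.6
ee_pos: [0.4512, 0.0441, 0.4125]
eef_rot: [[-0.567, 0.824, 0.0], [0.824, 0.567, -0.0], [-0.0, 0.0, -1.0]]
ft_force: [-0.1, 0.1, -0.9]
finger_gap: 0.598
grip_force: 0.0
time: 43.2
ee_pos: [0.4626, 0.1449, 0.4122]
eef_rot: [[-0.48, 0.877, -0.0], [0.877, 0.48, 0.0], [0.0, -0.0, -1.0]]
ft_force: [-0.4, -0.7, 0.4]
finger_gap: 0.602
grip_force: 0.0
4 4
[ 0.5466 -0.2578  0.1044] 0.0035 along 0.0725 across 0.0002
[ 0.5195 -0.2338  0.1059] 0.0034 along 0.0363 across 0.0
[ 0.4927 -0.2097  0.1058] 0.0029 along 0.0003 across -0.0001
[ 0.4655 -0.1862  0.1058] 0.0034 along -0.0357 across -0.0007
```

View pics/d1.png

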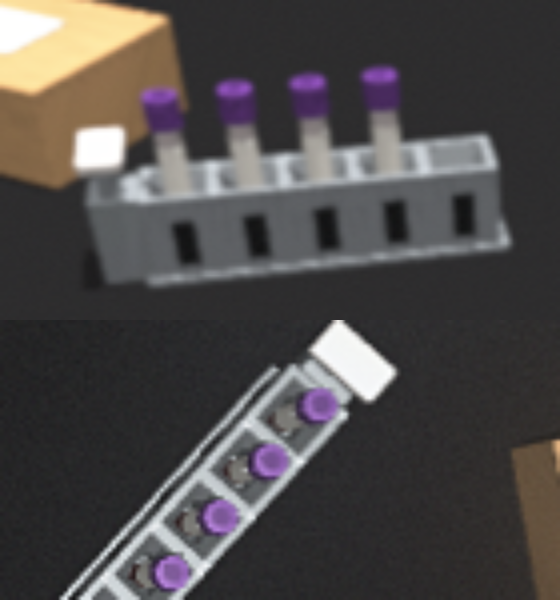

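All four tubes stand upright and level in the four wells nearest the grip (stoppers at (162,110) … (381,88) in the crop), and the fifth well is empty.

```bash
python3 -c "
from rig import bot
print(bot.close_job())"
```

```text
the job is handed in; nothing more can be done
None
```

I moved all four tubes in order into the four wells nearest the grip, left the fifth well empty, and handed the job in at about 43 s. In the last pictures they stood upright and seated, but the hand-in gave no verdict.

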